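Put the glass cutter away and hasp its case

ROBOT

A 6-joint arm with a two-finger parallel gripper is mounted at the origin on a cart in front of the work surface, level with it; the furniture and walls round the work are solid. World frame = base frame: x ahead of the robot, y to its left, z up, the work surface at z = 0. Lengths are in m, angles in degrees, forces in N, time in s.
With the tool pointing down it reaches from about 0.3 to 0.75 m from the base axis. Payload 8.5 kg.
Tool frame: the origin (TCP) lies on the centre line of the jaws, within the pads' length; the fingertips stand 14 mm ahead of it and the grasp point (between the pads) lies 5 mm behind it; z points along the fingers, x is the direction in which the jaws open and shut, and the axes are right-handed (so a half turn about z gives the same grasp; the last joint's range is limited). The gripper opens to 85 mm and grips with 20 to 120 N. Pads are 22 mm wide; open, the fingers measure 114 mm over their backs; the gripper's body (76 mm by 85 mm) begins 54 mm behind the grasp point. The pads swing forward as they close: fully open they stand 13 mm farther back than shut.
Start: joints at [-80.46, 21.807, 74.336, -0, 83.858, -12.336], TCP at [0.205, -0.51, 0.245] pointing down, gripper open.
Joint ranges: [-178.18, 178.18], [-50.72, 133.34], [12.68, 142.11], [-81.47, 261.47], [9.98, 163.14], [-165.26, 165.26]. Speed limits (degrees/s): [136.94, 136.94, 180, 180, 180, 180].

INTERFACE

Orientations are given as a 3x3 rotation matrix whose columns are the frame's x, y, z axes.
In Python, from rig import * gives the robot as it stands.
- The arm moves only by the shell command python3 -m crank 'ROWS' [FORCE]. ROWS is JSON, one flat list of numbers, 7 for each row, row after row: the turn, a rotation vector about the world's x, y, z in rad, then the shift along the world's x, y, z in m, then the opening in per cent of the stroke, from 0 (shut) to 100 (fully open). A call has 1 to 20 rows; each row shifts and turns the commanded pose from where the row before left it; what a row does not reach is not made up. A row lasts 1/10 s, in which the tool goes at most 50 mm and 8.59 degrees, less where a joint would pass 70% of its speed; a pose out of reach is approached as far as the arm can. A call is refused whole if a number of a shift passes 0.05 or a number of a turn 0.15, either way. A call with a gripper value outside its range is refused whole. The fingers move at their own pace and stop on an object; FORCE is the grip in N (left out, the last holds). Time passes only in rows, so rows that do not move let the fingers close. It gives the time, the measured TCP pose, the force and the opening at its end, in the units of the state.
- observe(): the state, without advancing time (a new reading comes with each control period).
- get_image(name): name is "scene" or "side" or "wrist"; returns a dict with "frame" (480x640x3 uint8, red, green, blue), "fov_y" (degrees; the focal length in pixels is half the picture's height over the tangent of half this angle, whatever the lens; pixels are square), "cx", "cy" (the principal point, pixels), "k1" (the pictures are not rectified: a ray, as slopes to the right and down, at radius r is drawn at 1 + k1 r^2 times it, then the intrinsics apply), "world_to_cam" (4x4, takes a point from world to camera coordinates). Camera axes: x right, y up, looking along -z (the intrinsics and any distortion apply to the point x, -y, -z); pixel columns grow to the right and rows downward; lengths in m; the calibration is good to about 2 mm. A picture is of the moment at which its call begins. There is no depth.
- close_job(): hands the job in, once; it reports no verdict.
The state is a dict: "time_s": time; "q": joint angles; "qvel": joint speeds; "joint_efforts": joint torques, N m; "position": TCP position; "tool_rot": TCP orientation; "ft_force": force on the tool from outside, world axes, zero at the start; "wrist_torque": the same for the moment, N m; "grip_width": finger opening in m.
Only numpy, scipy, OpenCV 4.12 (cv2) and the standard library are available. Lean on these libraries where they do the work, as an engineer would, in place of code of your own. Each camera call takes 0.05 s, during which the arm holds its last target. There are 200 camera calls.

TASK

Put the glass cutter away: lay it (do not drop it) flat inside the open wooden case, fold the lid fully shut, and then swing the steel hasp on the lid's front edge down over the staple until it lies flat against the front of the case. Leave the brush, muller, jar and dish on the table where they are.

Things in the scene. Friction and masses are not known exactly. Their poses are not given: they have to be found in the camera images.
- cutter_mid (a point): Centre (half-way along and up) of the glass cutter that lies on the table: a slim straight hand tool, 12 mm wide, 129 mm long, 12 mm high, wooden shaft on the +y half, flat steel head on the -y half (9 mm high). Its long axis is y, z is up. Loose, about 45 g. Either end may point to the front in the case.
- case_in (a point): Centre of the inner floor of the open wooden case, 7 mm above the table; the case is fixed. x points from its front (hasp side, nearer the robot) to its rear (hinge side), y to its left, z up. Outside 170 (x) by 120 (y) mm, walls 7 mm, hollow 156 by 106 mm; rim 48 mm above this point. The cutter fits in along x.
- lid_hinge (a point): Middle of the lid's hinge line, at the top of the rear wall, 85 mm behind the case's centre and 55 mm above the table; same axes as case_in. The lid turns about this point's y axis.
- case_lid (a joint): Angle of the lid: 0 = shut flat on the rim, 1.57 = standing upright at the rear, stop at 1.9. The lid is a plain wooden board 170 mm from hinge to front edge, 120 mm wide, 12.5 mm thick. Its hinge is stiff (about 0.35 N m): it stays wherever it is left and must be brought all the way down.
- lid_front_edge (a point): Middle of the lid's front edge on its outer (upper) face, moves with the lid: in the lid's own axes 170 mm along -x from the hinge and 12.5 mm up; with the lid shut its axes equal the case's.
- hasp_hinge (a point): Middle of the hasp's hinge pin, on the lid's front edge, moves with the lid, 3.5 mm in front of the lid and 10 mm above its underside (65 mm above the table when shut). The hasp turns about this point's y axis.
- hasp (a joint): Angle of the hasp against the lid: 0 = at right angles to the lid, so with the lid shut it hangs straight down flat against the case's front with the staple through its slot; 1.57 = sticking straight out in front in the lid's plane; larger = folded up above the lid. Its hinge has slight friction (0.03 N m): it stays where it is left.
- hasp_tab (a point): Grip point of the hasp. Its steel strap is 24 mm wide (y), 2.5 mm thick, 39 mm long from the pin, slotted; at its end a 3 mm tab, also 24 mm wide, stands 21 mm out at right angles on the outer side. The point is in the tab, 13 mm out from the strap, 39 mm from the pin; pinch the tab by its edges (across y) or push it. Closed: 26 mm above the table, 101 mm in front of the case's centre.
- staple (a point): Steel staple (U of 4 mm bar) on the middle of the case's front, 13 mm in front of it at most, which enters the hasp's slot; the point is in its loop, 42 mm above the table.
- stippling_brush: Bystander, loose, leave alone: short wooden stippling brush lying down, 22 x 138 x 24 mm, long axis = its y; origin at the centre of its underside.
- muller: Bystander, loose, leave alone: glass muller (round pestle with a knob), 60 mm across, 81 mm high, upright; origin at the centre of its underside.
- jar: Bystander, loose, leave alone: closed glass jar with a paint-stained lid, 63 mm across, 72 mm high; origin at the centre of its underside.
- dish: Bystander, loose, leave alone: shallow round porcelain dish, 79 mm across, 18 mm high; origin at the centre of its underside.
- cutter: The same glass cutter; origin at the centre of its underside, axes as cutter_mid.

How it is judged:
By the outcome, as a careful person would: the job done as asked, in the order asked, and still so for the second after the job is handed in, with the robot touching nothing.
It also fails if it takes over 72 s, if anything falls off the work surface, if the arm or the gripper's body presses on something with over 40 N, if the wrist force passes 120 N, or if a joint passes its speed limit or range.

## Working session

There is one attempt and no reset: what is moved stays moved. The work goes in short steps, Python scripts to look and compute and a shell command to move; the robot and the scene stay as the last step left them, time stands still between calls to the robot, and variables do not carry over. Pictures are saved under pics/ and viewed, about 8 in all and at most 12, crops included, and the job is handed in when it is done.

```bash
ls; mkdir -p pics
cat > h.py <<'E'
from rig import *
import numpy as np, cv2
def snap(n,f):
    d=get_image(n); cv2.imwrite(f'pics/{f}.png',d['frame'][...,::-1]); np.save(f'pics/{f}.npy',d,allow_pickle=True); return d
def load(f): return np.load(f'pics/{f}.npy',allow_pickle=True).item()
def K(d):
    f=240/np.tan(np.radians(d['fov_y'])/2); return np.array([[f,0,d['cx']],[0,f,d['cy']],[0,0,1]])
def ray(d,u,v):
    p=cv2.undistortPoints(np.array([[[u,v]]],float),K(d),np.array([d['k1'],0,0,0,0.]))[0,0]
    W=np.array(d['world_to_cam']);R=W[:3,:3]
    return -R.T@W[:3,3], R.T@np.array([p[0],-p[1],-1])
def onz(d,u,v,z):
    o,r=ray(d,u,v); return o+r*(z-o[2])/r[2]
def tri(*obs):
    A=np.zeros((3,3));b=np.zeros(3)
    for d,u,v in obs:
        o,r=ray(d,u,v);r/=np.linalg.norm(r);M=np.eye(3)-np.outer(r,r);A+=M;b+=M@o
    return np.linalg.solve(A,b)
def proj(d,P):
    P=np.atleast_2d(P);W=np.array(d['world_to_cam']);c=P@W[:3,:3].T+W[:3,3]
    s=np.stack([c[:,0],-c[:,1]],1)/-c[:,2:];k=1+d['k1']*(s**2).sum(1,keepdims=True)
    k_=K(d);return s*k*k_[0,0]+k_[:2,2]
E
python3 -c "
from h import *
a=snap('scene','s0');b=snap('side','d0')
for d in(a,b):print(d['fov_y'],d['k1'],ray(d,320,240))
print(observe())"
```

```text
pics
50.26796266723174 -0.022265521618075622 (array([0.17671032, 0.66538432, 0.54309328]), array([ 0.38993903, -0.75996191, -0.52005646]))
43.06336150238777 0.06137048146443594 (array([ 0.04195114, -1.14560484,  0.5139172 ]), array([ 0.35749038,  0.86077402, -0.36255751]))
{'time_s': 0.1, 'q': array([-8.04629473e+01,  2.18382501e+01,  7.43784022e+01, -1.01426124e-03,
        8.38595113e+01, -1.23354011e+01]), 'qvel': array([-0.029187  ,  0.00149661, -0.22250018, -0.02061975, -0.16732403,
       -0.03829952]), 'joint_efforts': array([ 3.93353985e-03, -4.49224484e+01, -2.31653112e+01, -1.43752586e-04,
        3.66397391e-03,  3.91417177e-05]), 'position': array([ 0.20485382, -0.51016416,  0.24477484]), 'tool_rot': array([[ 3.72543275e-01, -9.28014791e-01, -2.37604035e-04],
       [-9.28013907e-01, -3.72543255e-01,  1.30801751e-03],
       [-1.30237737e-03, -2.66793277e-04, -9.99999116e-01]]), 'ft_force': array([ 0.53864429,  0.33148059, -0.8608958 ]), 'wrist_torque': array([0.04842522, 0.03257237, 0.00337562]), 'grip_width': 0.08551112283313246}
```

View pics/s0.png

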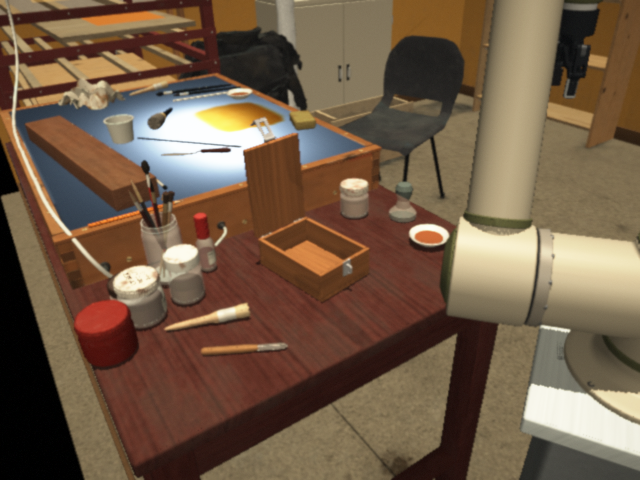

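View pics/d0.png

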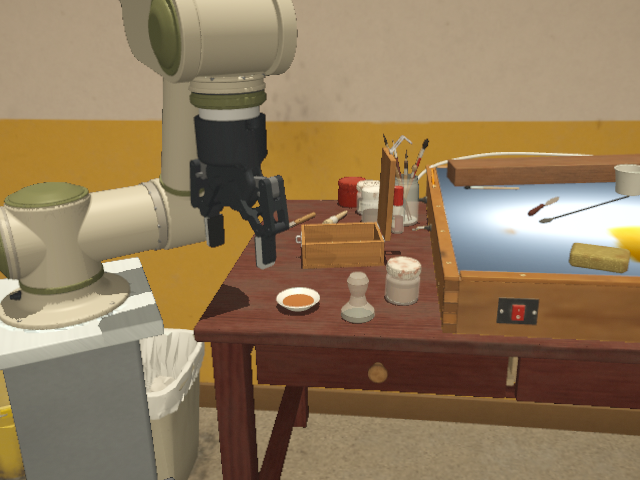

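The scene view shows the cutter at about (202–287, 349), the brush at (165–250, 318), the open case at (260–368, 220–297) and the upright lid with the hasp at its top, about (265,128). I'll enlarge for corner picking.

```bash
python3 -c "
from h import *
a=cv2.imread('pics/s0.png');b=cv2.imread('pics/d0.png')
c1=cv2.resize(a[110:310,230:390],None,fx=2.9,fy=2.9,interpolation=cv2.INTER_CUBIC)
c2=cv2.resize(b[125:275,285:405],None,fx=2.5,fy=2.5,interpolation=cv2.INTER_CUBIC)
c3=cv2.resize(a[335:363,190:300],None,fx=2.9,fy=2.9,interpolation=cv2.INTER_CUBIC)
m=np.zeros((590,790,3),np.uint8);m[:580,:464]=c1;m[:375,470:770]=c2;m[400:400+c3.shape[0],470:470+c3.shape[1]]=c3;cv2.imwrite('pics/z0.png',m)"
```

```text
(no output)
```

View pics/z0.png

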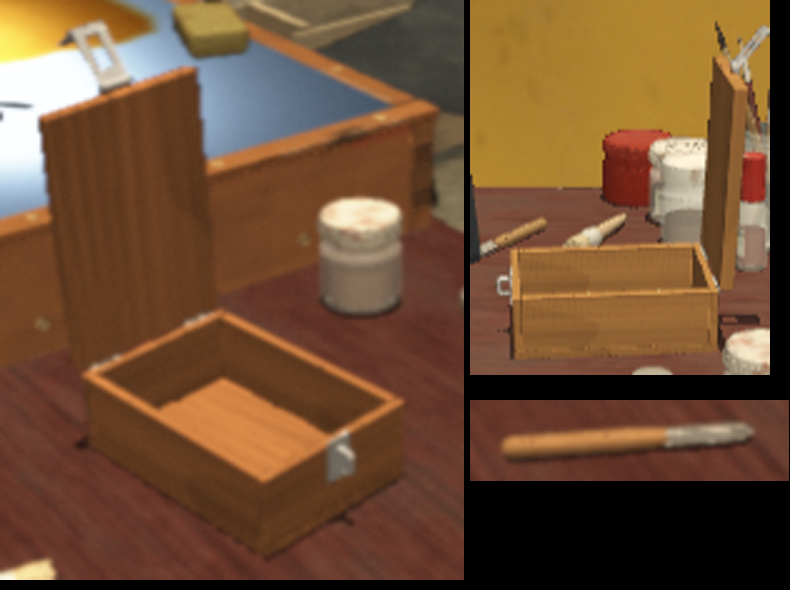

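```bash
python3 -c "
from h import *
np.set_printoptions(precision=4,suppress=True)
a=load('s0');b=load('d0')
S=dict(FL=(321,274.8),FR=(369,248.6),RL=(260,238.6),RR=(306.6,218.3));D=dict(FL=(301.8,224.6),FR=(302.2,243.8),RL=(375.8,223),RR=(383.8,242.2))
for k in S: print(k,onz(a,*S[k],.055),onz(b,*D[k],.055),tri((a,*S[k]),(b,*D[k])))
print('bot',onz(a,321.4,300.7,0),onz(b,302.2,267.8,0))
e=[onz(a,201,351.2,.006),onz(a,287.2,346,.005)];print('cut',e,(e[0]+e[1])/2,np.linalg.norm(e[0]-e[1]),np.degrees(np.arctan2(*(e[0]-e[1])[[1,0]])))
print('brush',onz(a,165,329,.012),onz(a,249,311,.012))
f=a['frame'][335:363,190:300].astype(int);m=((f[...,0]-f[...,2]>75)|(f.min(2)>110)).astype(np.uint8)
n,l,st,c=cv2.connectedComponentsWithStats(m);i=1+st[1:,4].argmax();print(st[i],c[i]);print(cv2.minAreaRect(np.argwhere(l==i)[:,::-1].astype(np.float32)))
cm=c[i]+[190,335];print(onz(a,*cm,.006))
for n,s,d in(('lidR',(296.6,134.1),(391,157)),('lidL',(244.5,151.4),(382.6,148.2))):print(n,tri((a,*s),(b,*d)))
print('hasp end',tri((a,255.6,119),(b,404,136.5)))
"
```

```text
FL [0.4923 0.0505 0.055 ] [0.4949 0.0489 0.055 ] [0.494  0.0489 0.0544]
FR [ 0.4498 -0.0566  0.055 ] [ 0.4532 -0.0598  0.055 ] [ 0.4521 -0.0594  0.054 ]
RL [ 0.6468 -0.0075  0.055 ] [ 0.6474 -0.0144  0.055 ] [ 0.6492 -0.0105  0.0531]
RR [ 0.6033 -0.1111  0.055 ] [ 0.6073 -0.1248  0.055 ] [ 0.6091 -0.1193  0.0512]
bot [0.4935 0.0497 0.    ] [ 0.4527 -0.0564  0.    ]
cut [array([0.6013, 0.2409, 0.006 ]), array([0.4893, 0.1759, 0.005 ])] [0.5453 0.2084 0.0055] 0.1295141363870222 30.08951892786494
brush [0.6795 0.2292 0.012 ] [0.5827 0.1364 0.012 ]
[ 11   9  83  10 460] [46.5348 12.6239]
((51.93655014038086, 12.111674308776855), (6.76846981048584, 82.36158752441406), 85.91438293457031)
[0.5568 0.2119 0.006 ]
lidR [ 0.6217 -0.1179  0.2267]
lidL [ 0.663  -0.0115  0.2221]
hasp end [ 0.6772 -0.0751  0.2575]
```

The enlarged view shows the rim corners cleanly, the hasp folded rearward (about 2.3 rad) and the cutter with its steel head on the right. The case centre comes out at about (0.549,-0.033) with yaw -21°, the cutter centre at (0.545,0.208) with its long axis at 30°, and the lid just past upright. Next I move above the cutter.

```bash
python3 -m crank '[0,0,0.047,0.019,0.04,0,50, 0,0,0.047,0.019,0.04,0,50, 0,0,0.047,0.019,0.04,0,50, 0,0,0,0.019,0.04,0,50, 0,0,0,0.019,0.04,0,50, 0,0,0,0.019,0.04,0,50, 0,0,0,0.019,0.04,0,50, 0,0,0,0.019,0.04,0,50, 0,0,0,0.019,0.04,0,50, 0,0,0,0.019,0.04,0,50, 0,0,0,0.019,0.04,0,50, 0,0,0,0.019,0.04,0,50, 0,0,0,0.019,0.04,0,50, 0,0,0,0.019,0.04,0,50, 0,0,0,0.019,0.04,0,50, 0,0,0,0.019,0.04,0,50, 0,0,0,0.019,0.04,0,50, 0,0,0,0.019,0.04,0,50]' 40
python3 -m crank '[0,0,0,0,0,-0.03,50, 0,0,0,0,0,-0.04,50, 0,0,0,0,0,-0.04,50, 0,0,0,0,0,0,50, 0,0,0,0,0,0,50]'
python3 -c "
from h import *
d=snap('wrist','w1');o=observe();print(o['position'],np.degrees(np.arctan2(o['tool_rot'][1,0],o['tool_rot'][0,0])))
print(proj(d,[o['position'],[.5453,.2084,.006],[.6013,.2409,.006],[.4893,.1759,.005]]))"
```

```text
time_s: 1.9
position: [0.5472, 0.2115, 0.245]
tool_rot: [[0.5, -0.866, -0.001], [-0.866, -0.5, -0.0], [-0.0, 0.001, -1.0]]
ft_force: [-0.2, -0.5, 0.4]
grip_width: 0.0431
time_s: 2.4
position: [0.5472, 0.2096, 0.1361]
tool_rot: [[0.499, -0.866, -0.0], [-0.866, -0.499, -0.0], [-0.0, 0.0, -1.0]]
ft_force: [-0.3, -0.8, 1.0]
grip_width: 0.0424
[0.54781026 0.20972434 0.13718736] -60.052975433571255
[[310.42349806 320.53090729]
 [311.2661508  238.60635499]
 [310.79762365 148.18840402]
 [311.68861207 317.39908924]]
```

View pics/w1.png

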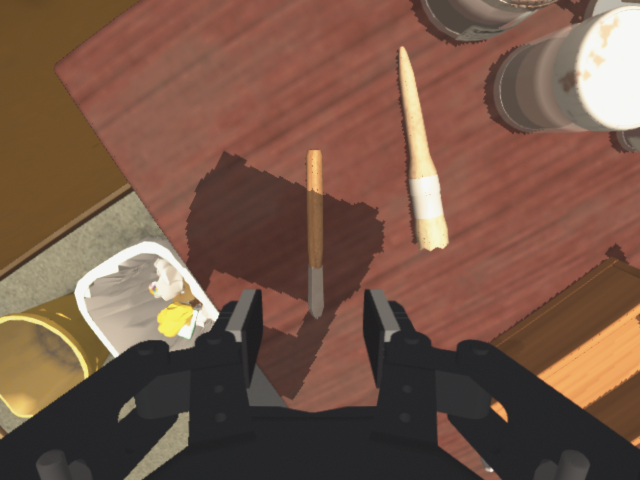

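The wrist view puts the cutter at (314,150)–(318,318), midway between the jaws and about 3 mm right of the prediction. I correct by 4 mm and grasp.

```bash
python3 -m crank '[0,0,0,0,-0.004,-0.03,50, 0,0,0,0,0,-0.03,50, 0,0,0,0,0,-0.03,50, 0,0,0,0,0,-0.02,50, 0,0,0,0,0,-0.01,50, 0,0,0,0,0,0,50, 0,0,0,0,0,0,0, 0,0,0,0,0,0,0, 0,0,0,0,0,0,0, 0,0,0,0,0,0,0, 0,0,0,0,0,0,0, 0,0,0,0,0,0,0, 0,0,0,0,0,0,0, 0,0,0,0,0,0,0]' 40
python3 -c "from rig import *;print(observe()['position'])"
```

```text
time_s: 3.85
position: [0.5477, 0.2058, 0.0168]
tool_rot: [[0.499, -0.866, 0.003], [-0.866, -0.499, 0.0], [0.001, -0.003, -1.0]]
ft_force: [-0.6, -0.0, 5.7]
grip_width: 0.0095
[0.54770088 0.20578593 0.01683238]
```

```bash
python3 -m crank '[0,0,0,0,0,0.02,0, 0,0,0,0,0,0.04,0, 0,0,0,0,0,0.04,0, 0,0,0,0,0,0.04,0, 0,0,-0.127,-0.004,-0.03,0.01,0, 0,0,-0.127,0,-0.03,0,0, 0,0,-0.127,0,-0.03,0,0, 0,0,-0.127,0,-0.03,0,0, 0,0,-0.127,0,-0.03,0,0, 0,0,-0.127,0,-0.03,0,0, 0,0,-0.127,0,-0.03,0,0, 0,0,0,0,-0.027,0,0, 0,0,0,0,0,0,0, 0,0,0,0,0,0,0]'
python3 -c "
from h import *
d=snap('wrist','w2');snap('scene','s2');snap('side','d2');o=observe();print(o['position'],np.degrees(np.arctan2(o['tool_rot'][1,0],o['tool_rot'][0,0])))
a=cv2.imread('pics/s2.png');b=cv2.imread('pics/d2.png')
m=np.zeros((580,800,3),np.uint8);m[:300,:400]=cv2.resize(d['frame'][...,::-1],(400,300),interpolation=cv2.INTER_AREA)
m[:300,400:]=cv2.resize(a[100:310,200:480],(400,300));m[300:580,:373]=cv2.resize(b[60:280,260:553],(373,280));cv2.imwrite('pics/z2.png',m)
c,s=np.cos(np.radians(21)),np.sin(np.radians(21))
for x,y in((78,53),(78,-53),(-78,53),(-78,-53)):
  print(x,y,proj(d,[.549+(c*x+s*y)/1e3,-.033+(-s*x+c*y)/1e3,.055])*.625)
"
```

```text
time_s: 5.25
position: [0.5428, -0.0315, 0.1656]
tool_rot: [[-0.359, -0.933, 0.0], [-0.933, 0.359, 0.0], [-0.0, -0.0, -1.0]]
ft_force: [-0.9, -0.0, 0.6]
grip_width: 0.0095
[ 0.54284693 -0.03043584  0.16547212] -110.91129817238748
78 53 [[140.57738014  72.38600988]]
78 -53 [[245.98345931  72.16248566]]
-78 53 [[149.21367597 210.73625446]]
-78 -53 [[238.37549375 210.64340183]]
```

View pics/z2.png

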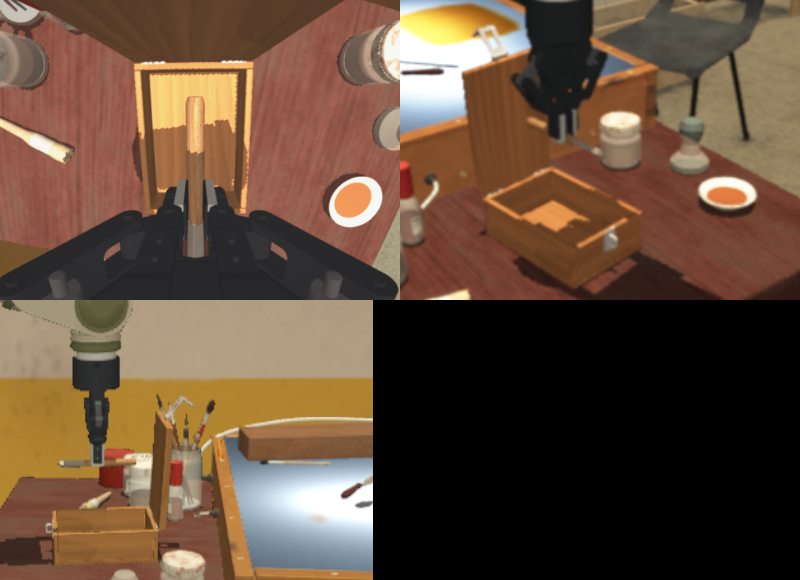

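The wrist view shows the case's inner rim at (146–243, 72), with the cutter centred between the side walls. The side view shows the cutter held level, from (58,463) to (137,463). Next I work out its ends along the case axis.

```bash
python3 -c "
from h import *
d=load('d2');w=load('w2');p=observe()['position'];c,s=np.cos(np.radians(21)),np.sin(np.radians(21));X=np.array([c,-s,0]);Y=np.array([s,c,0])
for x,y in((58,463.5),(137,462)):
  o,r=ray(d,260+x/1.273,60+(y-300)/1.273);P=o+r*((p-o)@Y)/(r@Y);print(P,(P-p)@X,(P-[.549,-.033,0])@X)
P=onz(w,312,153,.155);print('butt wrist',(P-p)@X,(P-[.549,-.033,0])@X)
# front inner/outer rear rim in wrist
for u,v in((144.5,72),(242,72)):
  P=onz(w,u/.625,v/.625,.055)-[.549,-.033,0];print(P@X,P@Y)
"
```

```text
[ 0.48435158 -0.00798158  0.15523554] -0.06265700389838644 -0.06932029883611564
[ 0.60548241 -0.05447934  0.15386512] 0.06709167429713904 0.06042837935940983
butt wrist 0.0650360505463834 0.058372755608654195
0.07832256994701232 0.049006956242198876
0.07812197907171424 -0.04896554205478843
```

```bash
python3 -m crank '[0,0,0,0.004,-0.001,-0.03,0, 0,0,0,0,0,-0.03,0, 0,0,0,0,0,-0.03,0, 0,0,0,0,0,-0.02,0, 0,0,0,0,0,-0.015,0, 0,0,0,0,0,-0.01,0, 0,0,0,0,0,-0.004,0, 0,0,0,0,0,0,0, 0,0,0,0,0,0,0]'
python3 -c "from rig import *;print(observe()['position'],observe()['ft_force'])"
```

```text
time_s: 6.3
position: [0.5473, -0.0323, 0.027]
tool_rot: [[-0.358, -0.934, 0.001], [-0.934, 0.358, -0.0], [-0.0, -0.001, -1.0]]
ft_force: [-0.3, -0.1, -0.2]
grip_width: 0.0097
[ 0.54731501 -0.03229123  0.027015  ] [-0.28465223 -0.05278233 -0.23670138]
```

```bash
python3 -m crank '[0,0,0,0,0,-0.002,0, 0,0,0,0,0,-0.0015,0, 0,0,0,0,0,0,0, 0,0,0,0,0,0,0]'; python3 -m crank '[0,0,0,0,0,0,14, 0,0,0,0,0,0,18, 0,0,0,0,0,0,25, 0,0,0,0,0,0,30, 0,0,0,0,0,0,30, 0,0,0,0,0,0.01,30, 0,0,0,0,0,0.03,30, 0,0,0,0,0,0.04,30, 0,0,0,0,0,0.04,30, 0,0,0,0,0,0.04,0, 0,0,0,0,0,0,0, 0,0,0,0,0,0,0]'
python3 -c "
from h import *
d=snap('wrist','w3');print(observe()['position'])
cv2.imwrite('pics/z3.png',cv2.resize(d['frame'][...,::-1],(480,360),interpolation=cv2.INTER_AREA))"
```

```text
time_s: 6.7
position: [0.5472, -0.0324, 0.0238]
tool_rot: [[-0.358, -0.934, 0.001], [-0.934, 0.358, -0.0], [-0.0, -0.001, -1.0]]
ft_force: [-1.0, 1.9, 7.2]
grip_width: 0.0093
time_s: 7.9
position: [0.5469, -0.0324, 0.1837]
tool_rot: [[-0.358, -0.934, 0.002], [-0.934, 0.358, -0.0], [-0.0, -0.002, -1.0]]
ft_force: [0.1, -0.8, -0.4]
grip_width: 0.0001
[ 0.54644098 -0.03224997  0.18249657]
```

View pics/z3.png

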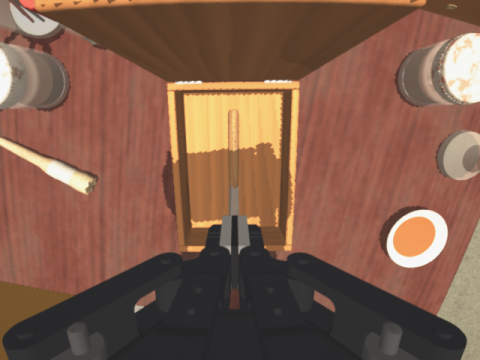

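The wrist view shows the cutter flat on the case floor, from (234,110) forward and clear of the walls. Next I go over the lid's right-hand top edge, clear of the hasp, and get behind it.

```bash
python3 -m crank '[0,0,0,0,0,0.042,0, 0,0,0,0,0,0.043,0, 0,0,0,-0.0135,-0.035,0,0, 0,0,0,0.032,-0.0125,0,0, 0,0,0,0.032,-0.0125,0,0, 0,0,0,0.032,-0.0125,0,0, 0,0,0,0.032,-0.0125,0,0, 0,0,0,0,0,0,0, 0,0,0,0,0,-0.03,0, 0,0,0,0,0,-0.03,0, 0,0,0,0,0,0,0, 0,0,0,0,0,0,0]' 
python3 -c "
from h import *
p=observe()['position'];c,s=np.cos(np.radians(21)),np.sin(np.radians(21));X=np.array([c,-s,0]);Y=np.array([s,c,0]);q=p-[.549,-.033,0];print(p,q@X,q@Y)
"
```

```text
time_s: 9.15
position: [0.6606, -0.12, 0.2071]
tool_rot: [[-0.361, -0.933, -0.002], [-0.933, 0.361, -0.004], [0.004, 0.0, -1.0]]
ft_force: [-1.5, -12.5, 3.5]
grip_width: -0.0002
[ 0.66060727 -0.11995617  0.20713854] 0.13535666395444793 -0.041184106144321816
```

```bash
python3 -m crank '[0,0,0,-0.003,-0.007,0.01,0, 0,0,0,0,0,0,0, 0,0,0,0,0,0,0]'
python3 -c "
from h import *
b=snap('side','d4')['frame'][...,::-1];a=snap('scene','s4')['frame'][...,::-1]
m=np.hstack([cv2.resize(a[60:260,200:400],(400,400)),cv2.resize(b[60:260,260:460],(400,400))]);cv2.imwrite('pics/z4.png',m)
"
```

```text
time_s: 9.45
position: [0.6582, -0.1241, 0.2175]
tool_rot: [[-0.358, -0.934, -0.001], [-0.934, 0.358, 0.001], [-0.0, 0.001, -1.0]]
ft_force: [0.4, -0.7, 1.0]
grip_width: 0.0003
```

View pics/z4.png

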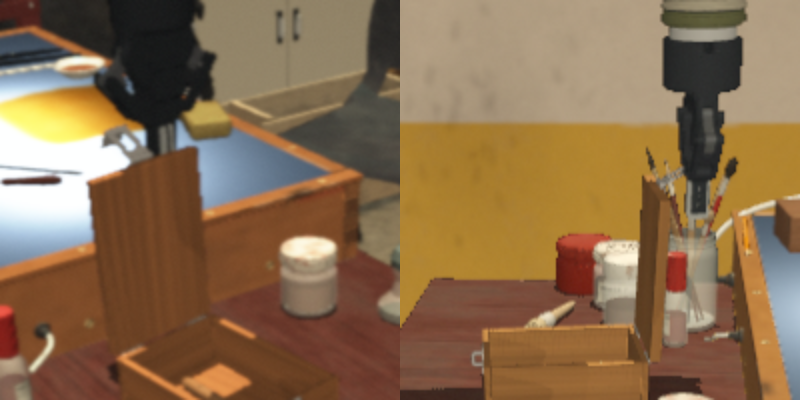

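The images show the finger behind the lid at its right and clear of it, and the hasp nudged slightly further back. I'll turn the wrist by 90° so the linkage's narrow side faces the hasp.

```bash
python3 -m crank '[0,0,0,0,0,0.04,0, 0,0,0.131,0,0,0,0, 0,0,0.131,0,0,0,0, 0,0,0.131,0,0,0,0, 0,0,0.131,0,0,0,0, 0,0,0.131,0,0,0,0, 0,0,0.131,0,0,0,0, 0,0,0.131,0,0,0,0, 0,0,0.131,0,0,0,0, 0,0,0.131,0,0,0,0, 0,0,0.131,0,0,0,0, 0,0,0.131,0,0,0,0, 0,0,0.131,0,0,0,0, 0,0,0,0,0,-0.03,0, 0,0,0,0,0,-0.015,0, 0,0,0,0,0,0,0, 0,0,0,0,0,0,0]'
```

```text
time_s: 11.25
position: [0.6586, -0.1242, 0.2132]
tool_rot: [[0.934, -0.357, 0.0], [-0.357, -0.934, 0.0], [0.0, -0.0, -1.0]]
ft_force: [0.6, -0.8, 0.5]
grip_width: 0.0003
```

```bash
python3 -m crank '[0,0,0,-0.0215,0.008,-0.002,0, 0,0,0,-0.017,0.0065,-0.002,0, 0,0,0,-0.017,0.0065,-0.002,0, 0,0,0,0,0,0,0]'; python3 -m crank '[0,0,0,-0.0165,0.0065,-0.0055,0, 0,0,0,-0.0165,0.0065,-0.0055,0, 0,0,0,-0.0145,0.0055,-0.01,0, 0,0,0,-0.0145,0.0055,-0.01,0, 0,0,0,0,0,0,0]'
```

```text
time_s: 11.65
position: [0.6022, -0.1027, 0.2085]
tool_rot: [[0.934, -0.356, 0.002], [-0.356, -0.934, -0.001], [0.002, -0.0, -1.0]]
ft_force: [0.4, 0.2, 0.7]
grip_width: -0.0002
time_s: 12.15
position: [0.5405, -0.0791, 0.1759]
tool_rot: [[0.934, -0.357, -0.001], [-0.357, -0.934, 0.0], [-0.001, -0.0, -1.0]]
ft_force: [-0.2, -0.5, 0.6]
grip_width: 0.0001
```

```bash
python3 -c "
from h import *
a=snap('scene','s5')['frame'];b=load('s0')['frame']
for u,v in((262,170),(262,200),(285,160)):print(a[v,u],b[v,u])
cv2.imwrite('pics/z5.png',cv2.resize(a[100:300,200:400,::-1],(500,500)))"
```

```text
[192 218 237] [99 59 31]
[126  77  42] [94 56 31]
[188 214 234] [99 59 32]
```

View pics/z5.png

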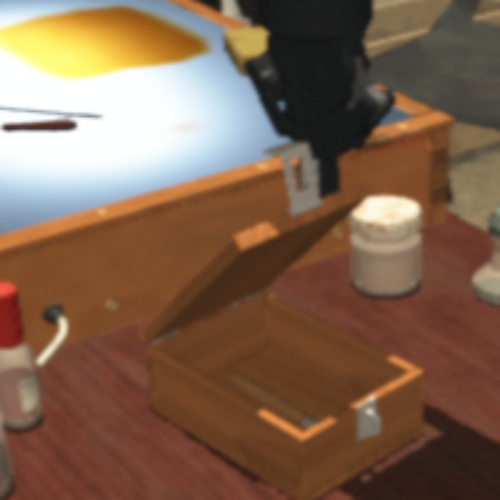

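The view shows the lid following at about 45°, with the hasp standing up at its front edge at (300,180). I continue the arc.

```bash
python3 -m crank '[0,0,0,-0.0115,0.0045,-0.0135,0, 0,0,0,-0.0115,0.0045,-0.0135,0, 0,0,0,-0.008,0.003,-0.016,0, 0,0,0,-0.008,0.003,-0.016,0, 0,0,0,-0.004,0.0015,-0.015,0, 0,0,0,-0.004,0.0015,-0.014,0, 0,0,0,0,0,-0.004,0, 0,0,0,0,0,0,0, 0,0,0,0,0,0,0]'; python3 -m crank '[0,0,0,0,0,-0.003,0, 0,0,0,0,0,0,0]';python3 -m crank '[0,0,0,0,0,-0.002,0, 0,0,0,0,0,0,0]'
```

```text
time_s: 13.1
position: [0.495, -0.0618, 0.0845]
tool_rot: [[0.934, -0.357, 0.002], [-0.357, -0.934, -0.001], [0.002, -0.0, -1.0]]
ft_force: [0.9, -0.4, -0.1]
grip_width: 0.0001
time_s: 13.3
position: [0.4948, -0.0618, 0.0815]
tool_rot: [[0.934, -0.357, 0.002], [-0.357, -0.934, -0.001], [0.002, 0.0, -1.0]]
ft_force: [0.8, -0.4, 2.3]
grip_width: -0.0003
time_s: 13.5
position: [0.4949, -0.0618, 0.0813]
tool_rot: [[0.934, -0.357, 0.004], [-0.357, -0.934, -0.002], [0.004, 0.0, -1.0]]
ft_force: [-4.3, 1.6, 23.8]
grip_width: -0.0001
```

The lid is firmly down: contact at tip height 0.067 with 24 N, then no further travel. Next I get behind the hasp on the centre line.

```bash
python3 -m crank '[0,0,0,0,0,0.025,0, 0,0,0,0.0165,0.043,0,0, 0,0,0,-0.014,0.0055,0,0, 0,0,0,0,0,0,0, 0,0,0,0,0,0,0]'
python3 -c "
from h import *
a=snap('scene','s6')['frame'][...,::-1];b=snap('side','d6')['frame'][...,::-1];m=np.hstack([cv2.resize(a[150:310,230:390],(400,400)),cv2.resize(b[150:280,270:400],(400,400))]);cv2.imwrite('pics/z6.png',m)
"
```

```text
time_s: 14.0
position: [0.4967, -0.0132, 0.104]
tool_rot: [[0.934, -0.357, 0.0], [-0.357, -0.934, -0.0], [0.0, 0.0, -1.0]]
ft_force: [-0.2, -0.1, 0.1]
grip_width: 0.0001
```

View pics/z6.png

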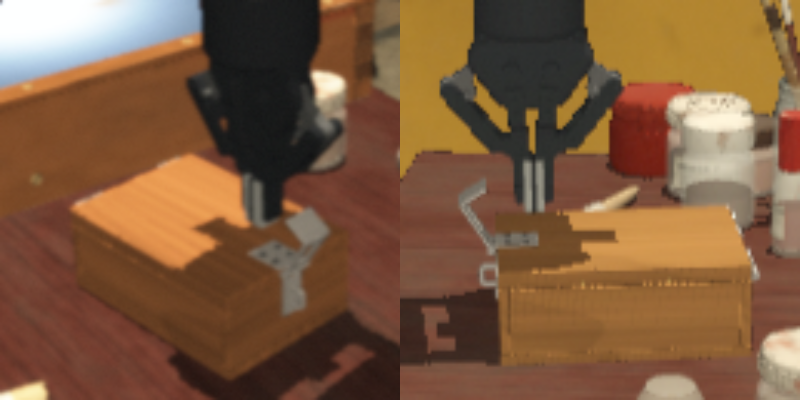

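The lid is shut flat. In the side view the hasp points forward and up, with the tab at (470,190), and the fingers stand behind it. I push it forward.

```bash
python3 -m crank '[0,0,0,-0.009,0.0035,-0.004,0, 0,0,0,-0.0095,0.0035,0,0, 0,0,0,-0.0095,0.0035,0,0, 0,0,0,-0.0095,0.0035,0,0, 0,0,0,-0.0095,0.0035,0,0, 0,0,0,-0.0045,0.002,0,0, 0,0,0,0,0,0,0]'; python3 -m crank '[0,0,0,-0.0025,0.001,-0.005,0, 0,0,0,-0.0025,0.001,-0.008,0, 0,0,0,-0.0025,0.001,-0.008,0, 0,0,0,0,0,-0.006,0, 0,0,0,0,0,0,0]'
python3 -c "
from h import *
p=observe()['position'];c,s=np.cos(np.radians(21)),np.sin(np.radians(21));X=np.array([c,-s,0]);Y=np.array([s,c,0]);q=p-[.549,-.033,0];print(p,q@X,q@Y)
"
```

```text
time_s: 14.8
position: [0.4442, 0.007, 0.1]
tool_rot: [[0.934, -0.357, -0.0], [-0.357, -0.934, 0.0], [-0.0, 0.0, -1.0]]
ft_force: [0.4, -0.3, 0.3]
grip_width: -0.0002
time_s: 15.3
position: [0.4376, 0.0095, 0.072]
tool_rot: [[0.934, -0.357, -0.001], [-0.357, -0.934, 0.0], [-0.001, 0.0, -1.0]]
ft_force: [1.6, -0.8, 0.5]
grip_width: -0.0002
[0.43758012 0.00950956 0.0719986 ] -0.11925348798258098 -0.00024321983763343107
```

```bash
python3 -m crank '[0,0,0,0,0,-0.007,0, 0,0,0,0,0,-0.006,0, 0,0,0,0,0,0,0]'
python3 -c "
from h import *
a=snap('scene','s7')['frame'][...,::-1];b=snap('side','d7')['frame'][...,::-1];m=np.hstack([cv2.resize(a[150:310,230:390],(400,400)),cv2.resize(b[150:280,270:400],(400,400))]);cv2.imwrite('pics/z7.png',m)
"
```

```text
time_s: 15.6
position: [0.4406, 0.0085, 0.0602]
tool_rot: [[0.934, -0.357, 0.008], [-0.357, -0.934, -0.002], [0.008, -0.001, -1.0]]
ft_force: [9.1, -3.7, 4.5]
grip_width: -0.0001
```

View pics/z7.png

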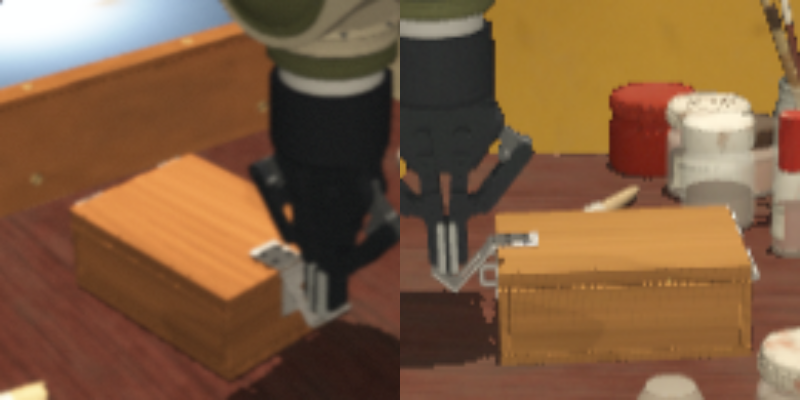

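The view shows the strap well below horizontal (about 0.9 rad), with the fingertips in the strap/tab corner. I back off, go round to the front and push the tab in.

```bash
python3 -m crank '[0,0,0,0.003,-0.001,0.005,0, 0,0,0,0,0,0.02,0, 0,0,0,0,0,0.02,0, 0,0,0,-0.025,0.0095,0,0, 0,0,0,-0.025,0.0095,0,0, 0,0,0,0,0,-0.03,0, 0,0,0,0,0,-0.03,0, 0,0,0,0,0,-0.013,0, 0,0,0,0,0,0,0, 0,0,0,0,0,0,0]'
python3 -c "
from h import *
p=observe()['position'];c,s=np.cos(np.radians(21)),np.sin(np.radians(21));X=np.array([c,-s,0]);Y=np.array([s,c,0]);q=p-[.549,-.033,0];print(p,q@X,q@Y)
"
```

```text
time_s: 16.7
position: [0.3903, 0.0277, 0.032]
tool_rot: [[0.934, -0.357, -0.001], [-0.357, -0.934, 0.0], [-0.001, 0.0, -1.0]]
ft_force: [-0.0, -0.3, -0.2]
grip_width: 0.0
[0.39025952 0.02766665 0.03197683] -0.1699379885389454 -0.0002503045461981483
```

```bash
python3 -m crank '[0,0,0,0.0095,-0.0035,0,0, 0,0,0,0.0095,-0.0035,0,0, 0,0,0,0.0095,-0.0035,0,0, 0,0,0,0.0065,-0.0025,0,0, 0,0,0,0.003,-0.001,0,0, 0,0,0,0,0,0,0]'; python3 -m crank '[0,0,0,0.003,-0.001,0,0, 0,0,0,0,0,0,0]'; python3 -m crank '[0,0,0,0.003,-0.001,0,0, 0,0,0,0,0,0,0]'
```

```text
time_s: 17.3
position: [0.4264, 0.0142, 0.0314]
tool_rot: [[0.934, -0.357, -0.006], [-0.357, -0.934, 0.002], [-0.006, 0.001, -1.0]]
ft_force: [-9.2, 4.0, 1.1]
grip_width: -0.0002
time_s: 17.5
position: [0.427, 0.0141, 0.031]
tool_rot: [[0.934, -0.357, -0.011], [-0.357, -0.934, 0.003], [-0.012, 0.001, -1.0]]
ft_force: [-14.9, 5.8, 2.3]
grip_width: -0.0001
time_s: 17.7
position: [0.4284, 0.0136, 0.0306]
tool_rot: [[0.934, -0.356, -0.015], [-0.356, -0.934, 0.004], [-0.016, 0.001, -1.0]]
ft_force: [-21.0, 5.1, 2.7]
grip_width: 0.0002
```

```bash
python3 -m crank '[0,0,0,-0.02,0.0075,0,0, 0,0,0,-0.03,0.0115,0,0, 0,0,0,-0.01,0.004,0,0, 0,0,0,0,0,0,0]'
python3 -c "
from h import *
a=snap('scene','s8')['frame'][...,::-1];b=snap('side','d8')['frame'][...,::-1]
I=cv2.INTER_CUBIC
m=np.hstack([cv2.resize(a[230:310,300:380],(400,400),interpolation=I),cv2.resize(b[200:280,270:350],(400,400),interpolation=I)]);cv2.imwrite('pics/z8.png',m)
"
```

```text
time_s: 18.1
position: [0.3744, 0.0347, 0.0321]
tool_rot: [[0.934, -0.357, 0.0], [-0.357, -0.934, -0.0], [0.0, -0.0, -1.0]]
ft_force: [0.1, -0.6, 0.3]
grip_width: 0.0001
```

View pics/z8.png

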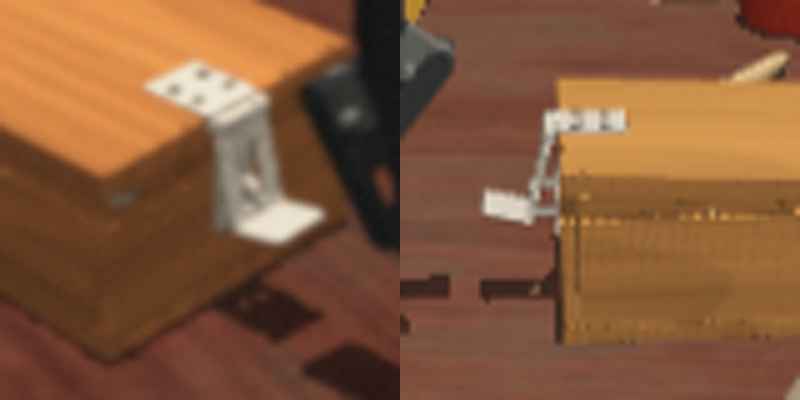

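The hasp is nearly home, with about 12° left and the staple entering the slot. The tool stopped early, probably because its wide linkage met the lid edge. I turn the wrist by 90° so the thin side faces the case, then push again.

```bash
python3 -m crank '[0,0,0.131,0,0,0,0, 0,0,0.131,0,0,0,0, 0,0,0.131,0,0,0,0, 0,0,0.131,0,0,0,0, 0,0,0.131,0,0,0,0, 0,0,0.131,0,0,0,0, 0,0,0.131,0,0,0,0, 0,0,0.131,0,0,0,0, 0,0,0.131,0,0,0,0, 0,0,0.131,0,0,0,0, 0,0,0.131,0,0,0,0, 0,0,0.131,0,0,0,0, 0,0,0,0.019,-0.007,0,0, 0,0,0,0.019,-0.0075,0,0, 0,0,0,0.0095,-0.0035,0,0, 0,0,0,0.0045,-0.0015,0,0, 0,0,0,0,0,0,0]'; python3 -m crank '[0,0,0,0.004,-0.0015,0,0, 0,0,0,0,0,0,0]'; python3 -m crank '[0,0,0,0.003,-0.001,0,0, 0,0,0,0,0,0,0]'
python3 -c "
from h import *
o=observe();p=o['position'];c,s=np.cos(np.radians(21)),np.sin(np.radians(21));X=np.array([c,-s,0]);Y=np.array([s,c,0]);q=p-[.549,-.033,0];print(q@X,q@Y,o['ft_force'],o['wrist_torque'])
"
```

```text
time_s: 19.9
position: [0.4268, 0.0149, 0.0317]
tool_rot: [[0.356, 0.934, 0.0], [0.934, -0.356, -0.0], [0.0, 0.0, -1.0]]
ft_force: [-0.5, -0.4, 0.0]
grip_width: 0.0
time_s: 20.1
position: [0.4305, 0.0136, 0.0319]
tool_rot: [[0.356, 0.935, 0.0], [0.935, -0.356, -0.0], [0.0, 0.0, -1.0]]
ft_force: [1.1, -0.5, -0.7]
grip_width: 0.0001
time_s: 20.3
position: [0.4332, 0.0127, 0.0317]
tool_rot: [[0.356, 0.935, -0.001], [0.935, -0.356, 0.0], [-0.0, -0.001, -1.0]]
ft_force: [-0.8, 0.3, -0.9]
grip_width: -0.0002
-0.1245352080499952 0.0011651582229710896 [-0.77835041  0.30426451 -0.87759715] [0.0711298  0.13922743 0.04436394]
```

```bash
python3 -m crank '[0,0,0,0.003,-0.001,0,0, 0,0,0,0,0,0,0]'; python3 -m crank '[0,0,0,0.003,-0.001,0,0, 0,0,0,0,0,0,0]';python3 -m crank '[0,0,0,0.002,-0.001,0,0, 0,0,0,0,0,0,0]'
```

```text
time_s: 20.5
position: [0.4366, 0.0116, 0.0318]
tool_rot: [[0.356, 0.935, 0.0], [0.935, -0.356, -0.0], [0.0, 0.0, -1.0]]
ft_force: [-0.4, 0.6, 0.2]
grip_width: -0.0001
time_s: 20.7
position: [0.4383, 0.011, 0.0315]
tool_rot: [[0.356, 0.935, -0.003], [0.935, -0.356, 0.001], [-0.0, -0.003, -1.0]]
ft_force: [-5.2, 1.6, -0.5]
grip_width: -0.0001
time_s: 20.9
position: [0.4386, 0.0107, 0.031]
tool_rot: [[0.356, 0.935, -0.007], [0.935, -0.356, 0.002], [-0.0, -0.008, -1.0]]
ft_force: [-9.1, 5.2, -0.4]
grip_width: 0.0001
```

It now meets a hard stop at x = -119 mm, where about -121 was expected for closed. I retreat and check.

```bash
python3 -m crank '[0,0,0,-0.02,0.0075,0,0, 0,0,0,-0.03,0.0115,0,0, 0,0,0,-0.03,0.0115,0.03,0, 0,0,0,0,0,0.05,0, 0,0,0,0,0,0.05,0, 0,0,0,0,0,0,0, 0,0,0,0,0,0,0]'
python3 -c "
from h import *
a=snap('scene','s9')['frame'][...,::-1];b=snap('side','d9')['frame'][...,::-1]
I=cv2.INTER_CUBIC
m=np.zeros((550,800,3),np.uint8);m[:400]=np.hstack([cv2.resize(a[230:310,300:380],(400,400),interpolation=I),cv2.resize(b[200:280,270:350],(400,400),interpolation=I)])
m[400:,:200]=cv2.resize(a,(200,150));m[400:,400:600]=cv2.resize(b,(200,150));cv2.imwrite('pics/z9.png',m)
"
```

```text
time_s: 21.6
position: [0.3621, 0.04, 0.1627]
tool_rot: [[0.356, 0.935, 0.004], [0.935, -0.356, -0.001], [0.001, 0.004, -1.0]]
ft_force: [0.5, 0.3, 0.3]
grip_width: -0.0
```

View pics/z9.png

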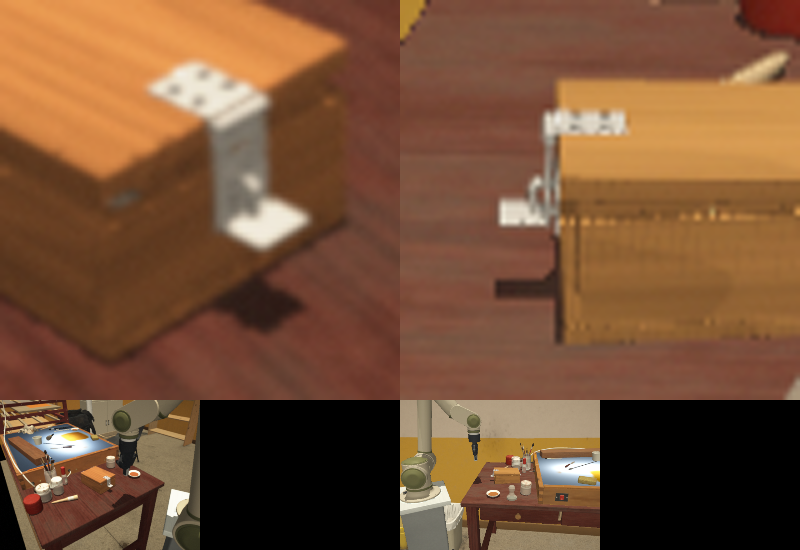

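The hasp hangs vertical against the case front with the staple through its slot, the lid is flat and the robot is clear, so I hand in.

```bash
python3 -c "
from rig import *
print(close_job())"
```

```text
the job is handed in; nothing more can be done
None
```

The glass cutter is in the case, the lid is shut and the hasp is swung down over the staple. I handed the job in at about 22 s of the 72 s allowed; no verdict was reported.

- **Cutter:** I lowered it to the case floor before opening the fingers. A picture afterwards showed it lying flat and clear of the walls.
- **Lid:** I pushed it down until the fingertips stopped at 67 mm above the table, pressing with about 24 N. The expected height of the shut lid's top is 67.5 mm.
- **Hasp:** The first push stopped about 12° short, probably because the gripper's linkage met the lid edge. I turned the wrist 90° and pushed again to a hard stop. It ended about 2 mm further in than I had estimated, within calibration error. The last pictures show the hasp vertical against the case front, with the staple through its slot.
- **Unplanned contact:** While getting behind the lid, the gripper brushed the hasp with about 12 N. I backed off and re-approached.
- **Bystanders:** I never approached the brush, muller, jar or dish. They look undisturbed in the final overview, though I did not measure their positions again.

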